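# Close the airbrush compressor's filter cover for a leak check

### The arm

A 6-joint arm with a two-finger parallel gripper is mounted at the origin on the work surface. World frame = base frame: x ahead of the robot, y to its left, z up, the work surface at z = 0. Lengths are in mm, angles in rad, forces in N, time in s.
With the tool pointing down it reaches from about 400 to 925 mm from the base axis. Payload 12.5 kg.
Tool frame: the origin (TCP) lies between the finger pads; the fingertips stand 19 mm ahead of it and the grasp point (between the pads) is the TCP (env.tips_ahead is the distance from the TCP to the fingertips, in mm); z points along the fingers, y is the line along which they close (so a half turn about z gives the same grasp; the last joint's range is limited). The gripper opens to 95 mm and grips with 3 to 60 N. Pads are 20 mm wide; open, the fingers measure 119 mm over their backs; the gripper's body (75 mm by 180 mm) begins 59 mm behind the grasp point.
Start: joints at [-1.453, 0.491, 1.559, -0, 1.092, -0.106], TCP at [138.732, -609.424, 233.661] pointing down, gripper open.
Joint ranges: [-3.1, 3.1], [-0.84, 2.19], [0.05, 2.79], [-1.13, 4.28], [0.06, 2.93], [-2.69, 2.69]. Speed limits (rad/s): [2.22, 2.22, 2.79, 3.14, 3.14, 3.14].

### API

Orientations are given as [roll, pitch, yaw] about the fixed x, y, z axes, in that order (R = Rz(yaw) Ry(pitch) Rx(roll)).
In Python, from cell import env gives the robot as it stands.
- The arm moves only by the shell command python3 -m crank 'ROWS'. ROWS is JSON, a list of rows, each a list of 5 numbers: the shift along the tool's x, y, z in mm, then the turn about the tool's z in degrees, then the finger opening in mm, from 0 to 95.1. In form: [[dx, dy, dz, yaw, grip], ...]. A call has 1 to 10 rows; each row is the pose to reach, as a shift and turn from the pose commanded when the call began, along the tool's axes at that moment; what a row does not reach only later rows make up. A row lasts 1/12 s, in which the tool goes at most 41.7 mm and 7.16 degrees, less where a joint would pass 70% of its speed; a pose out of reach is approached as far as the arm can. A call with a gripper value outside its range is refused whole. The fingers move at their own pace and stop on an object; the grip force is fixed at half the most. Time passes only in rows, so rows that repeat a pose let the fingers close. It gives the time, the measured TCP pose, the force, the opening and the grip force at its end, in the units of the state.
- env.state(): the state, without advancing time (a new reading comes with each control period).
- env.read_camera(name): name is "scene" or "top" or "wrist"; returns a dict with "img" (480x640x3 uint8, blue, green, red), "K" (3x3 intrinsics, pixels), "k1" (the pictures are not rectified: a ray, as slopes to the right and down, at radius r is drawn at 1 + k1 r^2 times it, then the intrinsics apply), "pose" (4x4, takes a point from camera to world coordinates). Camera axes: x right, y down, z forward; pixel columns grow to the right and rows downward; lengths in mm; the calibration is good to about 2 mm. A picture is of the moment at which its call begins. There is no depth.
- env.job_done(): hands the job in; it is judged then, once.
The state is a dict: "t": time; "joints": joint angles; "qvel": joint speeds; "tau": joint torques, N m; "eef_pos": TCP position; "tcp_rot": TCP orientation; "ft_force": force on the tool from outside, world axes, zero at the start; "moment": the same for the moment, N m; "opening": opening from 0.0 (shut) to 1.0 (fully open); "grip_force": force on a finger pad.
Only numpy, scipy, OpenCV 4.12 (cv2) and the standard library are available. Lean on these libraries where they do the work, as an engineer would, in place of code of your own. Each camera call takes 0.05 s, during which the arm holds its last target. There are 200 camera calls.

### The job

Get the airbrush compressor ready for a leak check: first turn its black pressure sleeve to 4 (count the marks from the long zero mark), then turn the quarter-turn fastener on the sprung filter cover until its slot lines up with the two marks on the cover, and then press the cover down until it is fully home against its frame. The cover springs up again when let go, so finish while still holding it pressed down, and leave the jar, the cup and the ink bottle where they stand.

Things in the scene. Friction and masses are not known exactly. Their poses are not given: they have to be found in the camera images.
- compressor: Grey desk-top airbrush compressor, a fixed box 160 (x) by 270 (y) by 85 mm tall; origin at the centre of its underside, y along its long side, z up. On top: the black pressure sleeve at x 0, y +80 mm, and the aluminium filter cover centred at x 0, y -50 mm inside a 6 mm high frame of 7 mm wide strips; the frame's top is 91 mm above the table.
- sleeve_grip (a point): Point on the upright axis of the black pressure sleeve, a knurled cylinder 34 mm in diameter, 34 mm tall, pinched from above at any yaw. It lies 116 mm above the table, 23 mm above the sleeve's skirt (54 mm wide, 5 mm thick), 11 mm below the sleeve's top. The white line on top and skirt is the pointer; it points 0.875 rad counter-clockwise of the point's x axis.
- scale_plate (a point): Centre of the top of the round aluminium plate (84 mm) under the sleeve, 88 mm above the table; axes as the compressor's. Its six black marks, 0.35 rad apart, are 0 to 5: 0 is the long thick mark, 0.875 rad counter-clockwise of the x axis, and the numbers go up clockwise seen from above.
- sleeve (a joint): Turn of the pressure sleeve in rad, growing clockwise seen from above: 0 at number 0 and 0.35 per number, so 4 reads 1.40. It clicks into a detent at every number (about 0.04 N m to leave one) and settles there when let go; end stops a little below 0 and above 5. It starts between 0 and 2.
- fastener_grip (a point): Point on the upright axis of the steel quarter-turn fastener in the middle of the cover. Its grip is two upright cheeks 34 mm long, 30 mm tall, with a 4 mm slot between them, 14 mm over both, on a disc 40 mm wide, 4 mm thick. Slot and cheeks run along the point's y axis: pinch along its x axis. The point is 22 mm above the cover's face, 12 mm below the cheeks' top.
- fastener (a joint): Turn of the fastener in rad, growing counter-clockwise seen from above: 0 when its slot is in line with the two black 30 mm marks on the cover, which run along the compressor's y axis. It starts between 0.7 and 1.45, so turn it clockwise; no stop at 0 (stops at -0.3 and 1.65). It turns stiffly (0.04 N m) and stays where it is left.
- cover_top (a point): Centre of the top face of the aluminium filter cover, a flat plate 100 (x) by 130 (y) by 5 mm with a black rubber gasket below; axes as the compressor's. It starts 101 mm above the table, 10 mm proud of the frame; fully home it is flush with the frame's top, at 91 mm. It can be pressed on the plate or through the fastener.
- cover (a joint): How far the cover is pressed down, in m: 0 sprung up, 0.010 fully home on a hard stop. Springs push it up: pressing takes about 3 N at the top and 8 N to hold it home; it rises when released. The fastener's hidden tongue stops it after about 3 mm unless the slot is aligned within about 0.17 rad.
- jar_mid (a point): Middle (half-way up) of a loose paint jar with a white cap, 64 mm in diameter, 75 mm tall, beside the compressor; not to be moved.
- cup_mid (a point): Middle of a loose, empty paper-white cup, 72 mm in diameter, 85 mm tall, beside the compressor; not to be moved.
- ink_mid (a point): Middle of a loose ink bottle, 44 mm in diameter, 70 mm tall, beside the compressor; not to be moved.

How it is judged:
By the outcome, as a careful person would: the job done as asked, in the order asked, and still so for the second after the job is handed in, while the arm keeps its last pose, push and grip.
It also fails if it takes over 45 s, if anything falls off the work surface, if the arm or the gripper's body presses on something with over 40 N, if the wrist force passes 120 N, or if a joint passes its speed limit or range.

## Working session

There is one attempt and no reset: what is moved stays moved. The work goes in short steps, Python scripts to look and compute and a shell command to move; the robot and the scene stay as the last step left them, time stands still between calls to the robot, and variables do not carry over. Pictures are saved under pics/ and viewed, at most 10 in all, crops included, and the job is handed in when it is done.

```bash
mkdir -p pics; ls; python3 - <<'E'
from cell import env
import cv2,pickle
d={}
for n in("top","scene"):
    c=env.read_camera(n); d[n]=c; cv2.imwrite(f"pics/{n}0.png",c["img"]); print(n,c["K"],c["k1"],c["pose"])
pickle.dump(d,open("c0.pkl","wb"))
print(env.state())
E
```

```text
pics
top [[479.40190405   0.         319.1660058 ]
 [  0.         479.40190405 236.61444017]
 [  0.           0.           1.        ]] 0.03385273440598585 [[ 1.72720474e-02 -9.86654233e-01  1.61910780e-01  4.42957557e+02]
 [-9.99777234e-01 -1.90075399e-02 -9.17585579e-03  5.53660744e+01]
 [ 1.21309226e-02 -1.61716226e-01 -9.86762739e-01  1.07611453e+03]
 [ 0.00000000e+00  0.00000000e+00  0.00000000e+00  1.00000000e+00]]
scene [[454.9591374    0.         322.20190393]
 [  0.         454.9591374  239.1373985 ]
 [  0.           0.           1.        ]] -0.10502828815353052 [[ 5.49531095e-01  4.48977315e-01 -7.04581398e-01  1.19997436e+03]
 [ 8.35397660e-01 -2.83942169e-01  4.70624685e-01 -3.72139941e+02]
 [ 1.12394369e-02 -8.47228550e-01 -5.31109650e-01  5.64645426e+02]
 [ 0.00000000e+00  0.00000000e+00  0.00000000e+00  1.00000000e+00]]
{'t': 0.1, 'joints': array([-1.45259960e+00,  4.91481769e-01,  1.55937368e+00, -1.14152248e-05,
        1.09169342e+00, -1.05664074e-01]), 'qvel': array([ 2.00545531e-04, -3.36934486e-03, -3.55620588e-03,  5.83889150e-05,
       -6.86426773e-04,  1.59738688e-03]), 'tau': array([ 1.95650537e-03, -6.13622117e+01, -2.58604717e+01,  6.93796389e-02,
        4.70683572e-02, -5.53493089e-05]), 'eef_pos': array([ 138.70562122, -609.22130984,  233.13615928]), 'tcp_rot': array([-3.14064071e+00, -9.07809452e-05,  2.23866027e-01]), 'ft_force': array([ 0.17434429, -0.05199997,  1.03277683]), 'moment': array([-0.01954457, -0.07919318,  0.06205712]), 'grip_force': 0.0, 'opening': 0.9987047754258808}
```

View pics/top0.png

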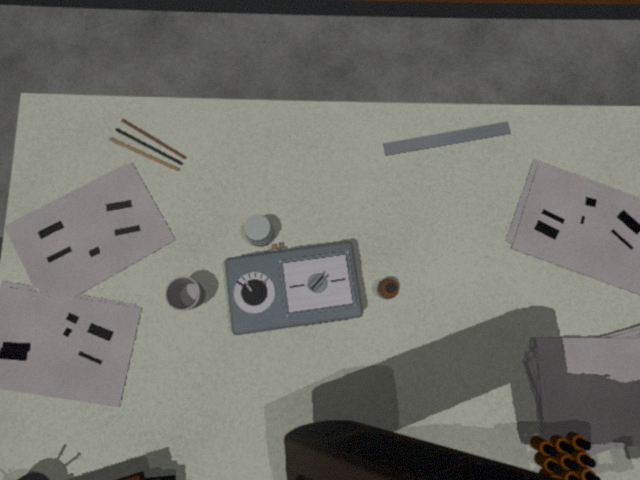

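View pics/scene0.png

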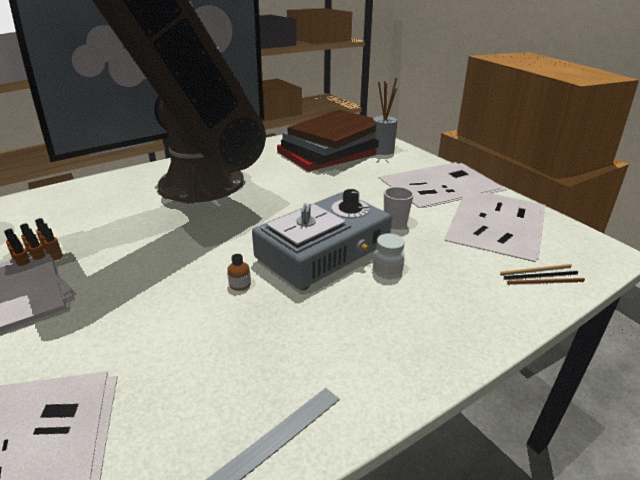

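The top view shows the compressor around (293,287) px, with the sleeve at (255,292), the cover at (318,282), the cup at (184,293), the jar at (259,230) and the ink at (388,288). The scene view confirms this layout.

```bash
cat > h.py <<'E'
import numpy as np,cv2
def ray(c,uv):
    K=c["K"];d=np.linalg.inv(K)@[uv[0],uv[1],1.];d=d[:2];u=d.copy()
    for _ in range(20):u=d/(1+c["k1"]*(u@u))
    P=c["pose"];return P[:3,3],P[:3,:3]@[u[0],u[1],1.]
def pl(c,uv,z):
    o,d=ray(c,uv);return (o+d*(z-o[2])/d[2])[:2]
def px(c,p):
    P=c["pose"];q=P[:3,:3].T@(np.array(p,float)-P[:3,3]);u=q[:2]/q[2];u=u*(1+c["k1"]*(u@u))
    return (c["K"]@[u[0],u[1],1])[:2]
E
python3 - <<'E'
import pickle;from h import *
c=pickle.load(open("c0.pkl","rb"))["top"];im=c["img"]
x0,y0,x1,y1=215,230,370,340
cv2.imwrite("pics/crop0.png",cv2.resize(im[y0:y1,x0:x1],None,fx=5,fy=5,interpolation=cv2.INTER_CUBIC))
hsv=cv2.cvtColor(im,cv2.COLOR_BGR2HSV)
g=cv2.cvtColor(im,cv2.COLOR_BGR2GRAY)
print(hsv[265,295],hsv[262,270],hsv[330,250],hsv[265,230],g[280:290,300:340:6])
# box top: dark blueish vs table
m=(g[y0:y1,x0:x1]<125).astype(np.uint8)
m=cv2.morphologyEx(m,cv2.MORPH_CLOSE,np.ones((3,3),np.uint8))
cs,_=cv2.findContours(m,cv2.RETR_EXTERNAL,2);k=max(cs,key=cv2.contourArea)
r=cv2.minAreaRect(k);b=cv2.boxPoints(r)+[x0,y0];print(r,b)
m=(g[250:320,275:362]>135).astype(np.uint8)
cs,_=cv2.findContours(m,cv2.RETR_EXTERNAL,2);k=max(cs,key=cv2.contourArea)
r=cv2.minAreaRect(k);b2=cv2.boxPoints(r)+[275,250];print(r,b2)
print([pl(c,q,101) for q in b2],[pl(c,q,85) for q in b])
E
```

```text
[150   7 153] [100  23  98] [90 16 95] [93 24 94] [[152 149  94  58  99 131  77]
 [151 148  94  56 109 132 110]
 [153 149  97  78 112 146 143]
 [151 148 107  98 111 152 150]
 [119 143 109 102 109 156 153]
 [ 83 139  95 101 117 153 152]
 [114 136  75  90 116 152 153]
 [144 148  60  97 112 151 154]
 [151 154  52 105 113 150 150]
 [150 154  75 114 117 149 149]]
((78.372802734375, 46.82789611816406), (99.43788146972656, 139.54095458984375), 82.14668273925781) [[217.46322107 237.10852051]
 [355.69544983 218.04199982]
 [369.28237915 316.54727173]
 [231.05015564 335.61379242]]
((41.769996643066406, 32.8900032043457), (48.648948669433594, 62.9325065612793), 81.8698959350586) [[282.17999411 263.26000404]
 [344.47999573 254.36000252]
 [351.36000061 302.52000427]
 [289.05999756 311.4200058 ]]
[array([546.42520079, 120.79632729]), array([567.09994196,  -6.22403806]), array([469.59200387, -20.92169053]), array([449.71417558, 104.07318735])] [array([600.45114472, 258.27765366]), array([646.77146057, -30.23235288]), array([442.38935554, -58.89763658]), array([399.83174963, 220.37469749])]
```

View pics/crop0.png

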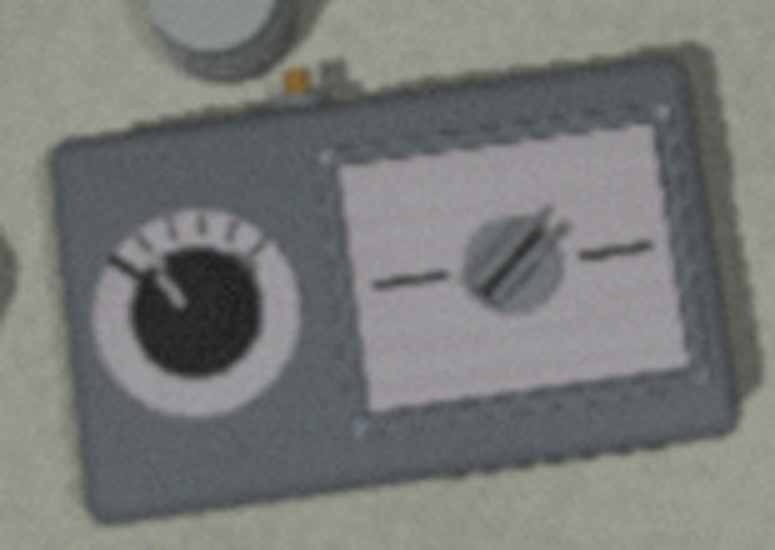

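The crop shows the scale plate's centre at about (254,292) px, with the pointer between marks 0 and 1. The slot is tilted about 45° from the cover marks. I'll move over the sleeve first via a waypoint, staying outside the minimum reach.

```bash
python3 -m crank '[[34,-21,0,-5,95],[68,-43,0,-10,95],[103,-65,0,-16,95],[138,-87,0,-22,95],[173,-109,0,-28,95],[208,-131,0,-34,95],[243,-153,0,-40,95],[278,-175,0,-44,95],[312,-195,0,-48,95],[312,-195,0,-48,95]]'
```

```text
t: 0.93
eef_pos: [403.1, -345.8, 233.6]
tcp_rot: [-3.142, -0.001, 1.07]
ft_force: [0.0, -0.2, 0.6]
opening: 1.001
grip_force: 0.0
```

```bash
python3 -m crank '[[38,-14,0,-3,95],[76,-27,0,-6,95],[114,-41,0,-10,95],[152,-54,0,-14,95],[190,-68,0,-18,95],[228,-82,0,-22,95],[266,-95,0,-25,95],[304,-109,0,-25,95],[342,-122,0,-25,95],[377,-136,0,-25,95]]'
```

```text
t: 1.77
eef_pos: [464.8, 47.4, 233.6]
tcp_rot: [3.141, 0.0, 1.498]
ft_force: [0.5, -0.6, -0.3]
opening: 0.996
grip_force: 0.0
```

```bash
python3 - <<'E'
from cell import env
import pickle;from h import *
c=env.read_camera("wrist");pickle.dump(c,open("w1.pkl","wb"));cv2.imwrite("pics/w1.png",c["img"])
s=env.state();print(s["eef_pos"],s["tcp_rot"],c["pose"],c["K"],c["k1"])
for p in [(487.5,177.7,88),(508,49.4,101)]:print(px(c,p))
E
```

```text
[464.9972471   51.9784771  233.62986962] [ 3.14134238e+00 -1.39547911e-03  1.49986779e+00] [[ 9.97368599e-01 -7.01441221e-02 -1.83215553e-02  4.70517399e+02]
 [-7.24965362e-02 -9.66235951e-01 -2.47249549e-01  1.16048208e+02]
 [-3.59842835e-04  2.47927186e-01 -9.68778603e-01  3.84467067e+02]
 [ 0.00000000e+00  0.00000000e+00  0.00000000e+00  1.00000000e+00]] [[376.06219005   0.         324.02342136]
 [  0.         376.06219005 242.01129426]
 [  0.           0.           1.        ]] -0.027051269995438797
[341.31540769  57.38502276]
[378.78962917 230.99731233]
```

View pics/w1.png

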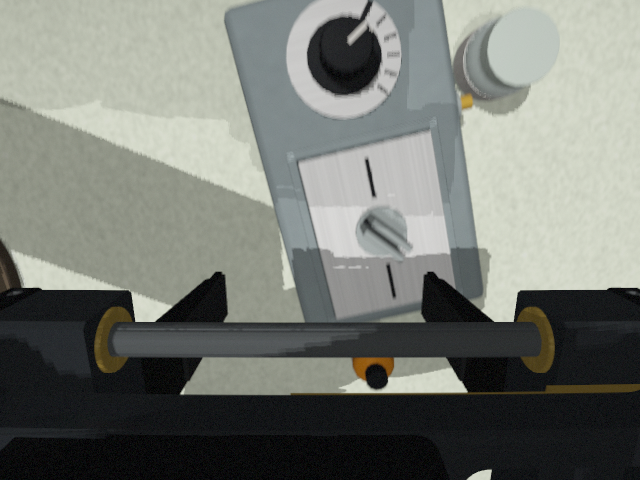

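The wrist view shows the plate's centre near (343,57) px, the long 0 mark at (366,8) and the pointer from (349,43) to (366,28). The cover marks run (367,158)–(373,195) and (388,265)–(394,297), and the fastener is at (382,231).

```bash
python3 - <<'E'
import pickle;from h import *
c=pickle.load(open("w1.pkl","rb"));g=cv2.cvtColor(c["img"],cv2.COLOR_BGR2GRAY)
W=lambda ps,z:np.array([pl(c,p,z) for p in ps])
# plate
m=np.zeros_like(g);cv2.circle(m,(343,57),75,1,-1);m=((g>165)&(m>0)).astype(np.uint8)
cs,_=cv2.findContours(m,0,1);k=max(cs,key=cv2.contourArea)[:,0]
h=cv2.convexHull(k)[:,0];h=h[(h[:,1]>3)]
e=cv2.fitEllipse(W(h,88).astype(np.float32));pc=np.array(e[0]);print("plate",e,len(h))
# cover marks
pts=[]
for (x0,y0,x1,y1) in[(355,150,385,203),(378,258,404,305)]:
    s=(g[y0:y1,x0:x1]<60).astype(np.uint8);n,l,st,ce=cv2.connectedComponentsWithStats(s);i=1+np.argmax(st[1:,4]);ys,xs=np.where(l==i)
    w=W(np.c_[xs+x0,ys+y0],101);pts.append(w.mean(0));print("mark",w.mean(0),st[i])
pts=np.array(pts);d=pts[0]-pts[1];yaw=np.arctan2(-d[0],d[1]);cc=pts.mean(0)
print("yaw",yaw,"cover",cc,"sleeve pred",cc+130*np.array([-np.sin(yaw),np.cos(yaw)]))
a=lambda v:np.arctan2(v[1],v[0])
# pointer on top z=127 : bright px inside black sleeve
s=np.zeros_like(g);cv2.circle(s,(347,48),36,1,-1);
q=((g>120)&(s>0)).astype(np.uint8);n,l,st,ce=cv2.connectedComponentsWithStats(q);print(st[1:],ce[1:])
for p,z in [((349,43),127),((366,28),127),((366,28),93),((371,3),88),((362,15),88)]:
    v=pl(c,p,z)-pc;print(p,z,v,"ang-yaw",a(v)-yaw)
x0,y0=270,0
crop=np.hstack([cv2.resize(c["img"][0:125,280:410],None,fx=3,fy=3,interpolation=2),cv2.resize(c["img"][170:295,320:450],None,fx=3,fy=3,interpolation=2)])
cv2.imwrite("pics/w1c.png",crop)
E
```

```text
plate ((488.89892578125, 177.95968627929688), (83.59168243408203, 84.52093505859375), 166.6998748779297) 37
mark [502.9236879   90.79929978] [11 10  9 36 83]
mark [516.08440749   8.2896563 ] [ 9  7  8 32 78]
yaw 0.1581728041599875 cover [509.50404769  49.54447804] sleeve pred [489.02721676 177.92165434]
[[318  12  43  16 133]
 [348  17  36  40 372]] [[341.7443609   16.22556391]
 [365.55913978  32.42473118]]
(349, 43) 127 [ 1.6946291  -0.35166577] ang-yaw -0.3627864952629107
(366, 28) 127 [12.74421259  7.50380899] ang-yaw 0.3739716651570497
(366, 28) 93 [16.85454468 16.67049496] ang-yaw 0.6217354961471896
(371, 3) 88 [21.77883648 33.97498938] ang-yaw 0.8425831186210229
(362, 15) 88 [15.03221394 26.68714102] ang-yaw 0.8996451186210639
```

View pics/w1c.png

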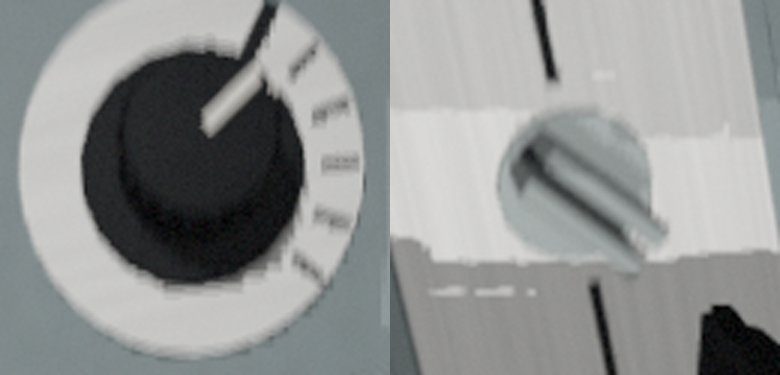

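The measurements agree: sleeve at (489,178), cover at (509.5,49.5), compressor yaw 0.158. The pointer is at about number 1. Next I move above the sleeve.

```bash
python3 -m crank '[[36,4,0,0,70],[72,8,15,0,70],[108,12,35,0,70],[127,15,60,0,70],[127,15,75,0,70],[127,15,75,0,70],[127,15,75,0,70]]'
```

```text
t: 2.4
eef_pos: [488.7, 170.7, 158.2]
tcp_rot: [-3.14, 0.001, 1.498]
ft_force: [-0.1, -0.5, 0.9]
opening: 0.739
grip_force: 0.0
```

```bash
python3 -m crank '[[7,0,0,0,70],[7,0,10,0,70],[7,0,26,0,70],[7,0,42,0,70],[7,0,42,0,70],[7,0,42,0,34],[7,0,42,0,30],[7,0,42,0,30],[7,0,42,0,30],[7,0,42,0,30]]'
```

```text
t: 3.23
eef_pos: [489.7, 178.0, 117.2]
tcp_rot: [3.141, -0.0, 1.498]
ft_force: [-0.1, -0.1, 0.6]
opening: 0.442
grip_force: 0.0
```

Still closing, so I continue until it grips.

```bash
python3 -m crank '[[0,0,0,0,25],[0,0,0,0,25],[0,0,0,0,25],[0,0,0,0,25],[0,0,0,0,25]]'
```

```text
t: 3.65
eef_pos: [488.6, 178.0, 117.0]
tcp_rot: [-3.14, 0.0, 1.498]
ft_force: [-6.1, 0.1, 7.4]
opening: 0.353
grip_force: 30.0
```

```bash
python3 -m crank '[[0,0,0,7,25],[0,0,0,14,25],[0,0,0,21,25],[0,0,0,28,25],[0,0,0,35,25],[0,0,0,42,25],[0,0,0,49,25],[0,0,0,56,25],[0,0,0,61,25],[0,0,0,61,25]]'
```

```text
t: 4.48
eef_pos: [489.4, 177.4, 117.0]
tcp_rot: [3.141, 0.0, 0.428]
ft_force: [-0.8, -5.9, 5.1]
opening: 0.353
grip_force: 30.0
```

```bash
python3 -m crank '[[0,0,0,0,30],[0,0,0,0,60],[0,0,0,0,70],[0,0,0,0,70],[0,0,0,0,70],[0,0,-15,0,70],[0,0,-45,0,70],[0,0,-85,0,70],[-30,0,-115,0,70],[-30,0,-115,0,70]]'
```

```text
t: 5.32
eef_pos: [460.9, 165.0, 236.3]
tcp_rot: [3.14, -0.006, 0.434]
ft_force: [0.7, 0.0, 1.3]
opening: 0.732
grip_force: 0.0
```

```bash
python3 - <<'E'
from cell import env
import pickle;from h import *
c=env.read_camera("wrist");pickle.dump(c,open("w2.pkl","wb"))
print(px(c,(489,178,88)),px(c,(509.5,49.5,101)),env.state()["eef_pos"])
t=env.read_camera("top");pickle.dump(t,open("t2.pkl","wb"))
cv2.imwrite("pics/w2.png",c["img"])
E
```

```text
[322.82311253 197.03449972] [481.15644712 244.1476208 ] [461.67411883 165.20702998 234.24149625]
```

View pics/w2.png

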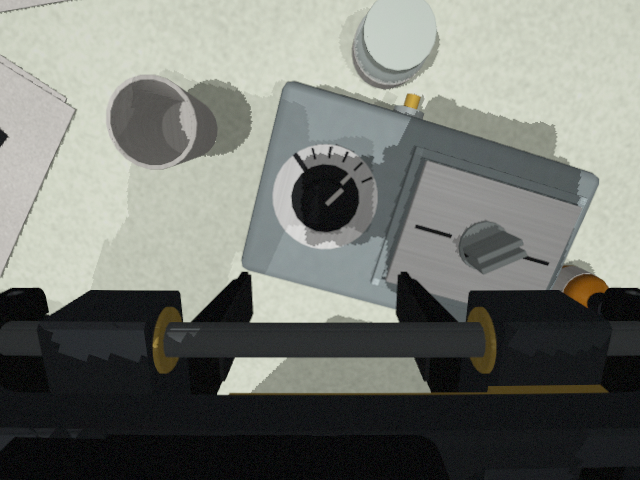

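The pointer runs from (328,205) to about (348,182) px, aimed towards the marks near (358,165). I'll check this numerically along with the fastener angle.

```bash
python3 - <<'E'
import pickle;from h import *
c=pickle.load(open("w2.pkl","rb"));Y=.158;C=np.array([489,178.])
g=cv2.cvtColor(c["img"],cv2.COLOR_BGR2GRAY)
for n in range(6):
    a=Y+.875-.35*n;d=np.array([np.cos(a),np.sin(a)])
    print(n,"top",px(c,[*C+3*d,127]).round(),px(c,[*C+16*d,127]).round(),"skirt",px(c,[*C+25*d,93]).round(),"mark",px(c,[*C+36*d,88]).round())
    # brightness of pointer along top and skirt
    f=lambda r,z:int(g[tuple(px(c,[*C+r*d,z]).round().astype(int)[::-1])])
    print("   ",[f(r,127) for r in range(4,16,2)],[f(r,93) for r in (20,22,24,26)],[f(r,88) for r in (34,36,38)])
# scan finer
res=[]
for a in np.arange(0,2,.05):
    t=Y+.875-a;d=np.array([np.cos(t),np.sin(t)])
    res.append((round(a,2),int(np.mean([g[tuple(px(c,[*C+r*d,127]).round().astype(int)[::-1])] for r in np.arange(5,15,1)])),int(np.mean([g[tuple(px(c,[*C+r*d,93]).round().astype(int)[::-1])] for r in np.arange(21,26,1)]))))
print(res)
im=c["img"];cv2.imwrite("pics/w2c.png",np.hstack([cv2.resize(im[135:255,265:385],None,fx=3.3,fy=3.3,interpolation=2),cv2.resize(im[185:305,430:550],None,fx=3.3,fy=3.3,interpolation=2)]))
E
```

```text
0 top [320. 201.] [310. 185.] skirt [305. 171.] mark [297. 159.]
    [15, 10, 26, 23, 9, 10] [18, 16, 8, 34] [36, 36, 35]
1 top [322. 200.] [317. 182.] skirt [315. 166.] mark [311. 152.]
    [24, 18, 15, 26, 19, 19] [18, 15, 21, 103] [115, 181, 163]
2 top [323. 200.] [325. 181.] skirt [326. 166.] mark [327. 151.]
    [17, 10, 15, 16, 20, 23] [20, 21, 18, 89] [166, 198, 181]
3 top [325. 200.] [333. 183.] skirt [337. 169.] mark [343. 155.]
    [15, 15, 15, 16, 21, 11] [16, 17, 20, 18] [115, 178, 184]
4 top [326. 201.] [339. 188.] skirt [346. 175.] mark [356. 165.]
    [79, 76, 73, 71, 64, 55] [72, 71, 62, 100] [113, 112, 108]
5 top [327. 202.] [344. 195.] skirt [352. 185.] mark [364. 178.]
    [117, 115, 117, 68, 27, 12] [13, 7, 18, 18] [87, 118, 113]
[(np.float64(0.0), 15, 14), (np.float64(0.05), 19, 18), (np.float64(0.1), 19, 21), (np.float64(0.15), 18, 17), (np.float64(0.2), 19, 22), (np.float64(0.25), 19, 20), (np.float64(0.3), 16, 18), (np.float64(0.35), 18, 23), (np.float64(0.4), 18, 19), (np.float64(0.45), 19, 18), (np.float64(0.5), 17, 16), (np.float64(0.55), 14, 18), (np.float64(0.6), 18, 16), (np.float64(0.65), 16, 19), (np.float64(0.7), 17, 21), (np.float64(0.75), 16, 17), (np.float64(0.8), 15, 15), (np.float64(0.85), 16, 21), (np.float64(0.9), 18, 16), (np.float64(0.95), 17, 16), (np.float64(1.0), 18, 18), (np.float64(1.05), 14, 18), (np.float64(1.1), 15, 15), (np.float64(1.15), 16, 18), (np.float64(1.2), 16, 17), (np.float64(1.25), 18, 17), (np.float64(1.3), 19, 15), (np.float64(1.35), 57, 15), (np.float64(1.4), 69, 64), (np.float64(1.45), 107, 119), (np.float64(1.5), 117, 117), (np.float64(1.55), 119, 59), (np.float64(1.6), 119, 19), (np.float64(1.65), 106, 15), (np.float64(1.7), 85, 15), (np.float64(1.75), 72, 15), (np.float64(1.8), 55, 18), (np.float64(1.85), 46, 17), (np.float64(1.9), 40, 19), (np.float64(1.95), 35, 16)]
```

View pics/w2c.png

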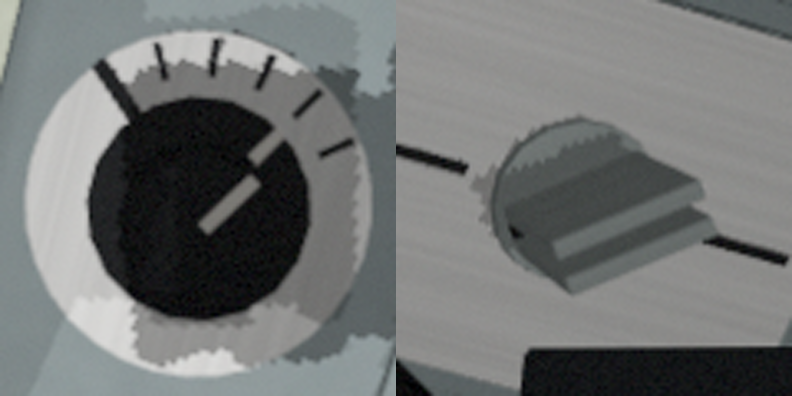

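The pointer sits on mark 4: skirt line at (265,147) in the crop, mark 4 at (307,103). Next I work out the fastener angle from the cheek edges.

```bash
python3 - <<'E'
import pickle;from h import *
w1=pickle.load(open("w1.pkl","rb"));w2=pickle.load(open("w2.pkl","rb"))
def f(c,a,b,z):
    A,B=pl(c,a,z),pl(c,b,z);d=B-A;t=(np.arctan2(d[1],d[0])-np.pi/2-.158)%np.pi;print(t,np.linalg.norm(d),(A+B)/2)
f(w2,(477.6,259.2),(523,242.6),135);f(w2,(484.2,272.9),(527.3,255.3),135)
f(w1,(369,221.7),(402.7,256),125);f(w1,(376,217),(411,245),135)
E
```

```text
0.6488680061589234 33.101282663950144 [512.65872612  51.77613392]
0.6929010913852323 32.090072684493705 [505.97608294  43.13904964]
0.5528835318331766 35.465163657420426 [509.77461842  48.79704147]
0.6725821525856857 31.510932194663805 [513.61635387  56.56498867]
```

```bash
python3 -m crank '[[0,16,0,-7,45],[-1,32,0,-14,45],[-2,48,0,-21,45],[-3,64,0,-28,45],[-3,80,0,-35,45],[-4,96,5,-42,45],[-5,110,10,-49,45],[-5,120,20,-56,45],[-5,125,30,-63,45],[-5,125,40,-70,45]]'
```

```text
t: 6.25
eef_pos: [510.7, 49.0, 189.3]
tcp_rot: [-3.14, -0.0, 1.66]
ft_force: [-0.6, 1.7, 0.0]
opening: 0.474
grip_force: 0.0
```

```bash
python3 -m crank '[[0,0,0,-7,45],[0,0,0,-14,45],[0,0,0,-21,45],[0,0,0,-28,45],[0,0,0,-35,45],[0,0,0,-42,45],[0,0,0,-45,45],[0,0,0,-45,45]]'
```

```text
t: 6.92
eef_pos: [510.2, 49.9, 189.9]
tcp_rot: [-3.14, -0.002, 2.443]
ft_force: [0.3, 0.0, -1.6]
opening: 0.479
grip_force: 0.0
```

```bash
python3 - <<'E'
from cell import env
import pickle;from h import *
c=env.read_camera("wrist");pickle.dump(c,open("w3.pkl","wb"));s=env.state()
print(px(c,(509.5,49.5,135)),s["eef_pos"],s["tcp_rot"],s["joints"])
cv2.imwrite("pics/w3.png",c["img"])
E
```

```text
[322.89961488 268.66380423] [510.17485881  49.92402549 190.12280707] [-3.14020363e+00 -1.70647900e-03  2.43904201e+00] [-3.13548467e-02  3.87284676e-01  1.88112107e+00 -3.44055620e-05
  8.75387081e-01 -8.99579641e-01]
```

View pics/w3.png

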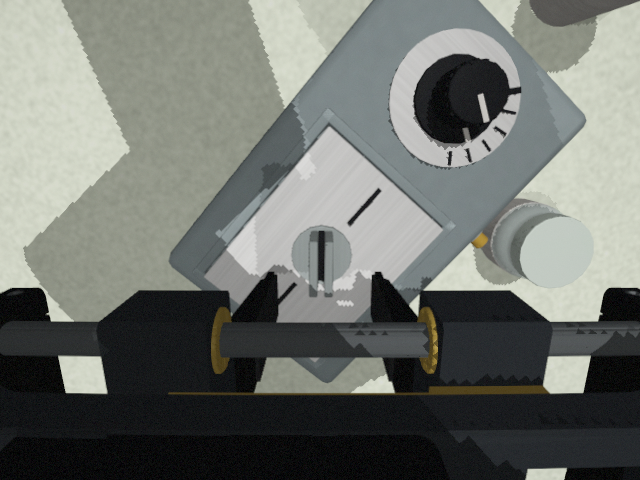

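The slot is centred at (321,240) px, upright in the image and parallel to the pads. The sleeve's skirt line still points at mark 4. I descend and pinch above the disc.

```bash
python3 -m crank '[[0,0,20,0,45],[0,0,45,0,45],[0,0,58,0,45],[0,0,64,0,45],[0,0,64,0,30],[0,0,64,0,10],[0,0,64,0,8],[0,0,64,0,8],[0,0,64,0,8],[0,0,64,0,8]]'
```

```text
t: 7.8
eef_pos: [509.2, 48.5, 128.0]
tcp_rot: [-3.138, 0.0, 2.442]
ft_force: [-6.2, -11.4, 4.0]
opening: 0.145
grip_force: 30.0
```

```bash
python3 -m crank '[[0,0,0,0,8],[0,0,0,0,8],[0,0,0,0,8],[0,0,0,0,8]]'
```

```text
t: 8.13
eef_pos: [509.2, 48.5, 128.0]
tcp_rot: [-3.139, -0.0, 2.441]
ft_force: [-5.4, -12.8, 4.1]
opening: 0.145
grip_force: 30.0
```

```bash
python3 -m crank '[[0,0,0,7,8],[0,0,0,14,8],[0,0,0,21,8],[0,0,0,28,8],[0,0,0,35,8],[0,0,0,40.7,8],[0,0,0,40.7,8],[0,0,0,40.7,8]]'
```

```text
t: 8.8
eef_pos: [509.0, 48.4, 127.9]
tcp_rot: [-3.139, 0.002, 1.73]
ft_force: [-6.6, -15.1, 2.1]
opening: 0.149
grip_force: 30.0
```

```bash
python3 - <<'E'
from cell import env
import pickle;from h import *
c=env.read_camera("wrist");s=env.state();print(s["eef_pos"],s["tcp_rot"],s["ft_force"],s["moment"])
cv2.imwrite("pics/w4.png",c["img"])
E
```

```text
[508.97747057  48.39513872 127.90108983] [-3.13880029e+00  1.78489015e-03  1.73033575e+00] [ -6.85977843 -13.91554617   3.24424441] [-2.68208071  1.07302384 -0.05416942]
```

View pics/w4.png

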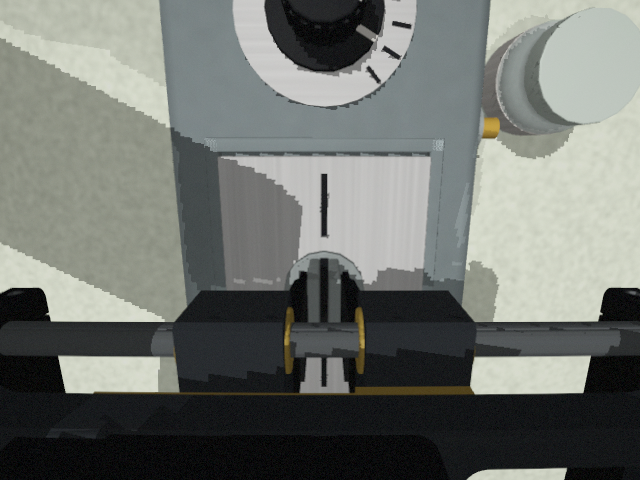

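The slot (x≈324 px) is in line with the cover mark (x≈324, rows 175–237). I keep the pinch and press down.

```bash
python3 -m crank '[[0,0,1.5,0,8],[0,0,3,0,8],[0,0,4.5,0,8],[0,0,6,0,8],[0,0,7,0,8],[0,0,8,0,8],[0,0,8,0,8]]'
```

```text
t: 9.43
eef_pos: [509.0, 48.4, 120.0]
tcp_rot: [-3.139, 0.002, 1.73]
ft_force: [-8.6, -14.4, 7.9]
opening: 0.146
grip_force: 30.0
```

```bash
python3 -m crank '[[0,0,1,0,8],[0,0,2,0,8],[0,0,3,0,8],[0,0,3,0,8],[0,0,3,0,8]]'
```

```text
t: 9.85
eef_pos: [509.0, 48.4, 118.1]
tcp_rot: [-3.14, 0.002, 1.731]
ft_force: [-10.8, -15.2, 21.7]
opening: 0.147
grip_force: 30.0
```

```bash
python3 -m crank '[[0,0,0.5,0,8],[0,0,0.5,0,8],[0,0,0.5,0,8],[0,0,0.5,0,8],[0,0,0.5,0,8],[0,0,0.5,0,8]]'; python3 - <<'E'
from cell import env
from h import *
c=env.read_camera("wrist");g=c["img"];t=env.read_camera("top");s=env.read_camera("scene")["img"]
up=lambda i,k,a:cv2.resize(i,a,interpolation=2)
cv2.imwrite("pics/f.png",np.hstack([up(g[0:300,150:550],1,(400,300)),up(s[180:300,235:415],1,(400,267))if 0 else up(s[165:300,235:415],1,(400,300))]))
E
```

```text
t: 10.35
eef_pos: [509.1, 48.4, 118.1]
tcp_rot: [-3.14, 0.002, 1.731]
ft_force: [-13.1, -14.2, 26.9]
opening: 0.146
grip_force: 30.0
```

View pics/f.png

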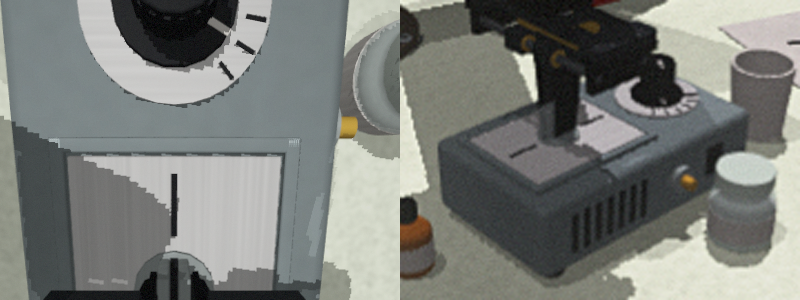

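The cover is flush with its frame, and the slot (174 px) lines up with the mark (174 px). The sleeve points at 4, and the jar, cup and bottle are undisturbed.

```bash
python3 -c "from cell import env; print(env.job_done())"
```

```text
the job is handed in; nothing more can be done
None
```

I handed the job in with the sleeve at 4, the fastener slot in line with its marks, the cover held fully home (about 27 N at the wrist), and the jar, cup and ink bottle untouched; it took about 10 s of robot time, and no verdict came back.

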